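# Call the polisher and point out the rework

## Task

Press the red call button fully down and let it come back up, then show what is to be redone: point at the dull, unpolished pendant in the tray and stay there for two seconds, then point at the dark grey felt wheel it has to go on and finish there, still pointing at it. To point, hold the fingertips two to five centimetres straight above the middle of the thing without touching it, and do not come down like that over any other pendant or wheel. Leave the tray, the wheel board, the pendants, the wheels and the other loose things untouched where they are.

Things in the scene. Friction and masses are not known exactly. Their poses are not given: they have to be found in the camera images.
- call_button (a joint): travel of the red call button: 0 up, 0.006 m fully down; a spring raises it again; fully down takes about 5 N straight down
- call_button_top (a point): centre of the top face of the red round button (28 mm across), about 44 mm above the bench when up; the button stands in a black housing on a fixed grey box 75 x 58 x 22 mm, between the tray and the wheel board
- tray: fixed blue plastic tray 170 x 170 mm, walls 14 mm high and 5 mm thick, floor 5 mm thick, split into four square pockets each with one pendant lying flat in it; origin at the centre of its underside, z up
- wheel_board: fixed plywood board 175 x 185 x 12 mm with three short steel pins, one buffing wheel lying flat over each pin (the pins end below the wheels' tops); origin at the centre of its underside, z up
- dull_pendant_top (a point): centre of the top of the dull, dark grey-brown, still unpolished pendant: a loose round disc 46 mm across and 10 mm thick with a small loop at its rim, lying flat in one of the tray's pockets (pocket differs each time); z up
- bright_pendant_a_top (a point): centre of the top of a shining yellow brass pendant of the same form and size (46 mm across, 10 mm thick), in another pocket of the tray; z up
- bright_pendant_b_top (a point): centre of the top of a shining yellow brass pendant of the same form and size (46 mm across, 10 mm thick), in another pocket of the tray; z up
- bright_pendant_c_top (a point): centre of the top of a shining yellow brass pendant of the same form and size (46 mm across, 10 mm thick), in another pocket of the tray; z up
- felt_wheel_top (a point): centre of the top of the dark grey felt wheel: loose, lying flat on the board over a pin, 80 mm across, 20 mm thick, centre hole 18 mm, its top 32 mm above the bench (which pin differs each time); z up
- cotton_wheel_top (a point): centre of the top of the white cotton wheel: loose, lying flat on the board over a pin, 80 mm across, 20 mm thick, centre hole 18 mm, its top 32 mm above the bench (which pin differs each time); z up
- yellow_wheel_top (a point): centre of the top of the yellow wheel: loose, lying flat on the board over a pin, 80 mm across, 20 mm thick, centre hole 18 mm, its top 32 mm above the bench (which pin differs each time); z up
- jar: closed loose jar, 52 mm across, 65 mm high, standing beyond the call box; origin at the centre of its underside
- green_bar: loose green bar of polishing compound 100 (x) x 40 (y) x 30 (z) mm; origin at the centre of its underside
- red_bar: loose reddish-brown bar of polishing compound 100 (x) x 40 (y) x 30 (z) mm; origin at the centre of its underside
- brush: loose hand brush, about 200 mm long and under 40 mm high, lying along its own x; origin under its middle
Things that resemble listed ones, but are neither listed nor needed, are in the scene too. Leave any blue, purple or turquoise look-alike of the part that bears dull_pendant_top alone.

How it is judged (in metres and radians):
On the way, in this order (a step that is already met when the one before it is completed fails the run):
1. the call button is pressed fully down (value of joint call_button above 0.0045 m), for 0.05 s.
2. the button is back up (value of joint call_button below 0.0015 m), for 0.05 s.
3. the robot points at the dull pendant from just above it for two seconds (horizontal distance between the grasp point and dull_pendant_top below 0.03 m and z of the grasp point in the frame of dull_pendant_top between 0.021 and 0.09 m), for 1.7 s.
4. the robot points at the grey felt wheel from just above it (horizontal distance between the grasp point and felt_wheel_top below 0.03 m and z of the grasp point in the frame of felt_wheel_top between 0.021 and 0.09 m), for 0.5 s.
At the end, for the whole second after the job is handed in: The robot still points at the grey felt wheel: the middle of its fingers within 30 mm sideways of the wheel's centre and the fingertips roughly 2 to 70 mm above it, touching nothing; the button is up, and every pendant, wheel and other loose thing lies within 10 mm of where it began (all of step 4 and value of joint call_button below 0.0015 m and distance of each of dull_pendant_top, bright_pendant_a_top, bright_pendant_b_top, bright_pendant_c_top, felt_wheel_top, cotton_wheel_top, yellow_wheel_top, jar, green_bar, red_bar, brush from where it was at the start of the episode below 0.01 m).
It fails at once if a pendant, a wheel or another loose thing is touched (contact force between any of the fingers, the arm and dull_pendant above 0.3 N or contact force between any of the fingers, the arm and bright_pendant_a above 0.3 N or contact force between any of the fingers, the arm and bright_pendant_b above 0.3 N or contact force between any of the fingers, the arm and bright_pendant_c above 0.3 N or contact force between any of the fingers, the arm and felt_wheel above 0.3 N or contact force between any of the fingers, the arm and cotton_wheel above 0.3 N or contact force between any of the fingers, the arm and yellow_wheel above 0.3 N or contact force between any of the fingers, the arm and jar above 0.3 N or contact force between any of the fingers, the arm and green_bar above 0.3 N or contact force between any of the fingers, the arm and red_bar above 0.3 N or contact force between any of the fingers, the arm and brush above 0.3 N).
It fails at once if the tray or the wheel board is touched (contact force between any of the fingers, the arm and tray above 0.5 N or contact force between any of the fingers, the arm and wheel_board above 0.5 N).
It fails at once if a pendant, a wheel or another loose thing is moved or lifted by more than 10 mm (distance of any of dull_pendant_top, bright_pendant_a_top, bright_pendant_b_top, bright_pendant_c_top, felt_wheel_top, cotton_wheel_top, yellow_wheel_top, jar, green_bar, red_bar, brush from where it was at the start of the episode above 0.01 m).
It fails at once if the fingertips come down (below about 40 mm) over the middle of a wrong pendant or wheel ((horizontal distance between the grasp point and bright_pendant_a_top below 0.025 m and z of the grasp point in the frame of bright_pendant_a_top below 0.06 m) or (horizontal distance between the grasp point and bright_pendant_b_top below 0.025 m and z of the grasp point in the frame of bright_pendant_b_top below 0.06 m) or (horizontal distance between the grasp point and bright_pendant_c_top below 0.025 m and z of the grasp point in the frame of bright_pendant_c_top below 0.06 m) or (horizontal distance between the grasp point and cotton_wheel_top below 0.025 m and z of the grasp point in the frame of cotton_wheel_top below 0.06 m) or (horizontal distance between the grasp point and yellow_wheel_top below 0.025 m and z of the grasp point in the frame of yellow_wheel_top below 0.06 m)).
It also fails if it takes over 56 s, if anything falls off the work surface, if the arm or the gripper's body presses on something with over 40 N, if the wrist force passes 120 N, or if a joint passes its speed limit or range.

## Robot

A 6-joint arm with a two-finger parallel gripper is mounted at the origin on the work surface. World frame = base frame: x ahead of the robot, y to its left, z up, the work surface at z = 0. Lengths are in mm, angles in rad, forces in N, time in s.
With the tool pointing down it reaches from about 375 to 900 mm from the base axis. Payload 3.1 kg.
Tool frame: the origin (TCP) lies between the finger pads; the fingertips stand 22 mm ahead of it and the grasp point (between the pads) lies 3 mm ahead of it; z points along the fingers, y is the direction in which the jaws open and shut (so a half turn about z gives the same grasp; the last joint's range is limited). The gripper opens to 87 mm and grips with 3 to 60 N. Pads are 19 mm wide; open, the fingers measure 117 mm over their backs; the gripper's body (75 mm by 190 mm) begins 51 mm behind the grasp point.
Start: joints at [-1.373, 0.527, 1.433, -0, 1.181, -0.178], TCP at [229.406, -581.352, 244.548] pointing down, gripper open.
Joint ranges: [-3.08, 3.08], [-0.75, 2.2], [0.22, 2.44], [-1.43, 4.57], [0, 2.65], [-2.85, 2.85]. Speed limits (rad/s): [2.79, 2.79, 3.14, 3.14, 3.14, 3.14].

## Interface

Orientations are given as a 3x3 rotation matrix whose columns are the frame's x, y, z axes.
In Python, from bench import env gives the robot as it stands.
- The arm moves only by the tool play_rows, never from a script. Its argument "motion" is a list of rows, each an object with "linear": the shift along the tool's x, y, z in m, a list of three; "rotation": the turn, a rotation vector about the tool's x, y, z in rad, a list of three; "grip": the opening, from 0 (shut) to 1 (fully open). In form: [{"linear": [x, y, z], "rotation": [wx, wy, wz], "grip": grip}, ...]. A call has exactly 8 rows; each row shifts and turns the pose as measured when the row begins, along the tool's axes as they then stand; what a row does not reach is not made up. A row lasts 1/12 s, in which the tool goes at most 41.7 mm and 7.16 degrees, less where a joint would pass 70% of its speed; a pose out of reach is approached as far as the arm can. A call with a gripper value outside its range is refused whole. The fingers move at their own pace and stop on an object; "force" is the grip in N (left out, the last holds). Time passes only in rows, so rows that do not move let the fingers close, or fill a call up. It gives the time, the measured TCP pose, the force and the opening at its end, in the units of the state.
- env.get_state(): the state, without advancing time (a new reading comes with each control period).
- env.grab_frame(name): name is "side" or "top" or "wrist"; returns a dict with "frame" (420x560x3 uint8, red, green, blue), "fov_y" (degrees; the focal length in pixels is half the picture's height over the tangent of half this angle, whatever the lens; pixels are square), "cx", "cy" (the principal point, pixels), "world_from_camera" (4x4, takes a point from camera to world coordinates). Camera axes: x right, y up, looking along -z (the intrinsics and any distortion apply to the point x, -y, -z); pixel columns grow to the right and rows downward; lengths in mm; the calibration is good to about 2 mm. A picture is of the moment at which its call begins. There is no depth.
- env.close_job(): hands the job in, once; it reports no verdict.
The state is a dict: "time": time; "joint_pos": joint angles; "qvel": joint speeds; "joint_efforts": joint torques, N m; "tool_pos": TCP position; "eef_rot": TCP orientation; "contact_force": force on the tool from outside, world axes, zero at the start; "ft_torque": the same for the moment, N m; "opening": opening from 0.0 (shut) to 1.0 (fully open).
Only numpy, scipy, OpenCV 4.12 (cv2) and the standard library are available. Lean on these libraries where they do the work, as an engineer would, in place of code of your own. Each camera call takes 0.05 s, during which the arm holds its last target. There are 200 camera calls.

## Working session

There is one attempt and no reset: what is moved stays moved. The work goes in short steps, Python scripts to look and compute and a tool call to move; the robot and the scene stay as the last step left them, time stands still between calls to the robot, and variables do not carry over. Pictures are saved under pics/ and viewed, on a budget of 10 in all, crops included, one or two more only if the job needs it, and the job is handed in when it is done.

Besides the shell and the picture viewer there is one more tool, called as name(argument=value, ...), one argument or row to a line, values as JSON. play_rows: Moves the arm, as the interface text tells. Its arguments: {"type":"object","properties":{"motion":{"type":"array"},"force":{"type":"number"}},"required":["motion"]}

```bash
mkdir -p pics; cat > h.py <<'E'
import numpy as np, cv2
from bench import env
def grab(name, fn=None):
    f=env.grab_frame(name)
    if fn: cv2.imwrite('pics/'+fn, cv2.cvtColor(f['frame'],cv2.COLOR_RGB2BGR))
    return f
def ray(f,u,v,z):
    h=f['frame'].shape[0]; fl=h/2/np.tan(np.radians(f['fov_y'])/2)
    T=np.array(f['world_from_camera']); d=T[:3,:3]@np.array([(u-f['cx'])/fl,-(v-f['cy'])/fl,-1]); o=T[:3,3]
    return o+d*(z-o[2])/d[2]
E
python3 - <<'E'
from h import *
s=env.get_state(); print(s)
for n in ('top','side'):
    f=grab(n,n+'0.png'); print({k:v for k,v in f.items() if k!='frame'})
E
```

```text
{'time': 0.0, 'joint_pos': array([-1.37348839e+00,  5.28440590e-01,  1.43395216e+00,  1.80140092e-05,
        1.18136486e+00, -1.78482776e-01]), 'qvel': array([ 7.75217136e-04,  3.00004958e-05,  1.13257502e-04,  9.82517798e-04,
        1.55743444e-03, -8.41797958e-04]), 'joint_efforts': array([-1.42304165e-03, -4.40052652e+01, -1.76592851e+01,  6.31666020e-02,
        5.82707429e-02, -1.49107168e-04]), 'tool_pos': array([ 229.2819984 , -580.6692168 ,  243.57143347]), 'eef_rot': array([[ 9.30220312e-01,  3.67001369e-01, -4.08053928e-04],
       [ 3.67001377e-01, -9.30217968e-01,  2.12621312e-03],
       [ 4.00744032e-04, -2.12760299e-03, -9.99997656e-01]]), 'contact_force': array([ 0.60519234, -0.04166113,  0.69364023]), 'ft_torque': array([-0.02564731, -0.05920649,  0.02402327]), 'opening': 1.0018971677149364}
{'fov_y': 55.66344926334351, 'cx': 285.9906138083062, 'cy': 207.14075862497543, 'world_from_camera': array([[ 2.84626314e-03,  9.95098233e-01, -9.88504179e-02,
         4.73792576e+02],
       [-9.99850494e-01,  4.51786138e-03,  1.66906555e-02,
         1.29849824e+01],
       [ 1.70554343e-02,  9.87881332e-02,  9.94962319e-01,
         1.17271664e+03],
       [ 0.00000000e+00,  0.00000000e+00,  0.00000000e+00,
         1.00000000e+00]])}
{'fov_y': 43.49023559973551, 'cx': 279.9114746771776, 'cy': 211.90054549337032, 'world_from_camera': array([[ 9.99899084e-01,  1.38689415e-02,  3.07812427e-03,
         5.58384649e+02],
       [-7.44914970e-03,  6.96339239e-01, -7.17674142e-01,
        -8.88888101e+02],
       [-1.20967994e-02,  7.17578787e-01,  6.96372279e-01,
         9.22070888e+02],
       [ 0.00000000e+00,  0.00000000e+00,  0.00000000e+00,
         1.00000000e+00]])}
```

View pics/top0.png

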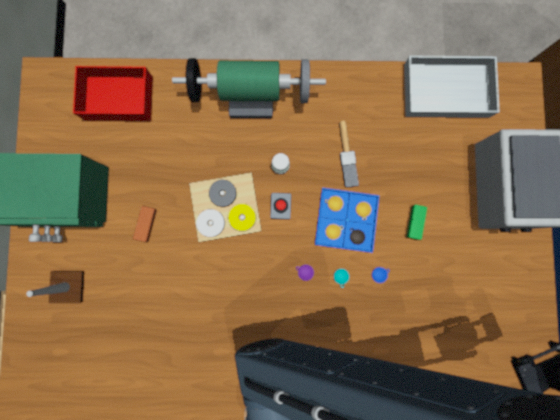

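View pics/side0.png

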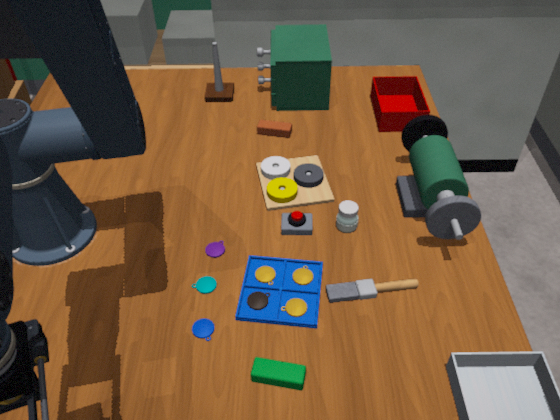

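The top view shows the red button at (281,206), the dull pendant at (358,237) and the felt wheel at (223,193). In the side view they are at (297,217), (258,300) and (308,175).

```bash
cat > m.py <<'E'
from h import *
def blob(f,u,v,kind,r=24):
    hsv=cv2.cvtColor(f['frame'],cv2.COLOR_RGB2HSV).astype(int); H,S,V=hsv[...,0],hsv[...,1],hsv[...,2]
    m={'red':((H<8)|(H>172))&(S>150)&(V>80),'dark':(V<75),'felt':(S<60)&(V<130),'yel':(H>12)&(H<35)&(S>150)&(V>170),'blue':(H>100)&(H<125)&(S>150)}[kind]
    w=np.zeros_like(m); w[v-r:v+r,u-r:u+r]=True; m=m&w
    n,l,st,c=cv2.connectedComponentsWithStats(m.astype('uint8'))
    k=1+np.argmax(st[1:,4]); x,y,ww,hh,a=st[k]
    return (x+(ww-1)/2,y+(hh-1)/2,ww,hh,a,*c[k].round(1))
if __name__=='__main__':
    P={'top':[('button',281,206,'red',44,15),('dull',358,237,'dark',15,12),('felt',223,193,'felt',32,18),('yelw',242,217,'yel',32,18),('tray',347,220,'blue',14,40)],
       'side':[('button',297,217,'red',44,14),('dull',258,300,'dark',15,14),('felt',308,175,'felt',32,20),('yelw',282,189,'yel',32,20),('tray',281,291,'blue',14,50)]}
    for n in P:
        f=grab(n)
        for nm,u,v,k,z,r in P[n]:
            b=blob(f,u,v,k,r); print(n,nm,b,'bbox',ray(f,b[0],b[1],z).round(1),'cen',ray(f,b[5],b[6],z).round(1))
E
python3 m.py
```

```text
top button (np.float64(280.5), np.float64(204.5), np.int32(10), np.int32(10), np.int32(86), np.float64(280.4), np.float64(204.6)) bbox [593.4   9.7  44. ] cen [593.1  10.   44. ]
top dull (np.float64(357.5), np.float64(236.5), np.int32(12), np.int32(12), np.int32(38), np.float64(359.2), np.float64(236.4)) bbox [ 503.8 -215.    15. ] cen [ 504.1 -220.    15. ]
top felt (np.float64(227.5), np.float64(199.0), np.int32(16), np.int32(15), np.int32(31), np.float64(229.0), np.float64(201.6)) bbox [609.9 162.4  32. ] cen [602.4 158.   32. ]
top yelw (np.float64(241.5), np.float64(217.0), np.int32(28), np.int32(27), np.int32(541), np.float64(241.6), np.float64(217.0)) bbox [558.1 121.5  32. ] cen [558.1 121.2  32. ]
top tray (np.float64(346.5), np.float64(220.0), np.int32(62), np.int32(63), np.int32(2180), np.float64(346.8), np.float64(220.3)) bbox [ 551.9 -183.6   14. ] cen [ 551.  -184.5   14. ]
side button (np.float64(296.5), np.float64(215.5), np.int32(12), np.int32(10), np.int32(94), np.float64(296.5), np.float64(215.1)) bbox [593.8   3.   44. ] cen [593.9   4.3  44. ]
side dull (np.float64(257.5), np.float64(300.5), np.int32(20), np.int32(18), np.int32(228), np.float64(257.1), np.float64(299.4)) bbox [ 505.1 -221.5   15. ] cen [ 504.2 -218.7   15. ]
side felt (np.float64(308.0), np.float64(175.0), np.int32(29), np.int32(23), np.int32(538), np.float64(308.1), np.float64(175.0)) bbox [628.9 165.4  32. ] cen [629.2 165.4  32. ]
side yelw (np.float64(282.0), np.float64(187.0), np.int32(31), np.int32(21), np.int32(470), np.float64(281.7), np.float64(187.2)) bbox [560.5 119.5  32. ] cen [559.7 118.8  32. ]
side tray (np.float64(278.5), np.float64(291.5), np.int32(86), np.int32(72), np.int32(3780), np.float64(280.2), np.float64(292.3)) bbox [ 549.5 -197.9   14. ] cen [ 553.1 -200.1   14. ]
```

play_rows(
  motion=[
    {"linear":[0.032,-0.024,0.0],"rotation":[0,0,0],"grip":0},
    {"linear":[0.032,-0.024,0.0],"rotation":[0,0,0],"grip":0},
    {"linear":[0.032,-0.024,0.0],"rotation":[0,0,0],"grip":0},
    {"linear":[0.032,-0.024,0.0],"rotation":[0,0,0],"grip":0},
    {"linear":[0.032,-0.024,0.0],"rotation":[0,0,0],"grip":0},
    {"linear":[0.032,-0.024,0.0],"rotation":[0,0,0],"grip":0},
    {"linear":[0.032,-0.024,0.0],"rotation":[0,0,0],"grip":0},
    {"linear":[0.032,-0.024,0.0],"rotation":[0,0,0],"grip":0},
  ],
)

```text
time: 0.87
tool_pos: [398.9, -308.4, 240.8]
eef_rot: [[0.936, 0.352, -0.001], [0.352, -0.936, -0.006], [-0.003, 0.005, -1.0]]
contact_force: [0.9, -0.3, -0.2]
opening: 0.477
```

play_rows(
  motion=[
    {"linear":[0.032,-0.025,0.0],"rotation":[0,0,0],"grip":0},
    {"linear":[0.032,-0.025,0.0],"rotation":[0,0,0],"grip":0},
    {"linear":[0.032,-0.025,0.0],"rotation":[0,0,0],"grip":0},
    {"linear":[0.032,-0.025,0.0],"rotation":[0,0,0],"grip":0},
    {"linear":[0.032,-0.025,0.0],"rotation":[0,0,0],"grip":0},
    {"linear":[0.032,-0.025,0.0],"rotation":[0,0,0],"grip":0},
    {"linear":[0.03,-0.02,0.0],"rotation":[0,0,0],"grip":0},
    {"linear":[0.0,0.0,0.0],"rotation":[0,0,0],"grip":0},
  ],
)

```text
time: 1.53
tool_pos: [551.8, -56.5, 239.7]
eef_rot: [[0.934, 0.357, 0.003], [0.357, -0.934, -0.004], [0.001, 0.005, -1.0]]
contact_force: [1.1, -0.6, -0.2]
opening: 0.011
```

```bash
python3 - <<'E'
from h import *
f=grab('wrist','w1.png'); print(f['fov_y'],f['cx'],f['cy'],f['world_from_camera']); s=env.get_state(); print(s['tool_pos'],s['eef_rot'],s['opening'],s['joint_pos'])
E
```

```text
59.68438435545964 281.50376430906726 204.8028522046704 [[ 3.56233124e-01  9.03438402e-01  2.38530953e-01  6.16807797e+02]
 [-9.34387300e-01  3.43256858e-01  9.53682520e-02 -3.09964026e+01]
 [ 4.28195573e-03 -2.56853624e-01  9.66440832e-01  3.78982656e+02]
 [ 0.00000000e+00  0.00000000e+00  0.00000000e+00  1.00000000e+00]]
[550.04337115 -58.35904088 239.39898573] [[ 9.34241047e-01  3.56642204e-01  5.81013517e-05]
 [ 3.56637797e-01 -9.34228666e-01 -5.12660183e-03]
 [-1.77408263e-03  4.81020301e-03 -9.99986857e-01]] 0.0036327512563501725 [-0.30520332  0.43704258  1.62052752 -0.0055172   1.08243295  0.90350628]
```

View pics/w1.png

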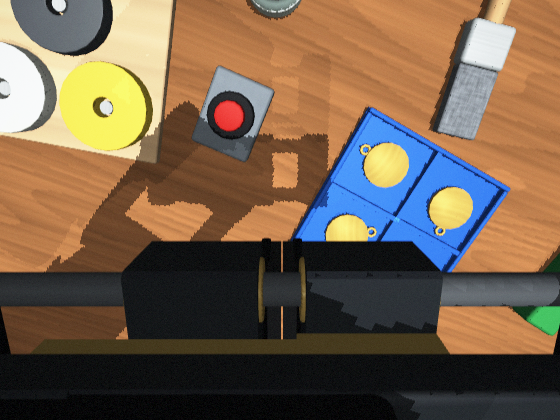

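Wrist view: button at (229,116), felt wheel centre near (60,5), bright pendants at (387,165), (451,208) and (347,235, partly hidden).

```bash
python3 - <<'E'
from m import *
f=grab('wrist')
for nm,u,v,k,z,r in [('button',229,116,'red',44,30),('yelw',106,106,'yel',32,60),('pendA',387,165,'yel',15,28),('pendB',451,208,'yel',15,28)]:
    b=blob(f,u,v,k,r); print(nm,b[:5],ray(f,b[0],b[1],z).round(1))
print('felt',ray(f,60,3,32))
print(env.get_state()['tool_pos'])
E
```

```text
button (np.float64(227.0), np.float64(112.0), np.int32(31), np.int32(31), np.int32(760)) [594.2   9.3  44. ]
yelw (np.float64(100.5), np.float64(102.0), np.int32(86), np.int32(89), np.int32(4752)) [560.9 121.1  32. ]
pendA (np.float64(368.5), np.float64(147.5), np.int32(2), np.int32(2), np.int32(3)) [ 609.9 -128.5   15. ]
pendB (np.float64(430.5), np.float64(216.5), np.int32(2), np.int32(2), np.int32(2)) [ 567.8 -218.2   15. ]
felt [628.16330656 172.39207277  32.        ]
[548.84368081 -60.15216438 239.21126803]
```

play_rows(
  motion=[
    {"linear":[0.011,-0.008,0.02],"rotation":[0,0,0],"grip":0},
    {"linear":[0.011,-0.008,0.02],"rotation":[0,0,0],"grip":0},
    {"linear":[0.011,-0.008,0.02],"rotation":[0,0,0],"grip":0},
    {"linear":[0.011,-0.008,0.02],"rotation":[0,0,0],"grip":0},
    {"linear":[0.011,-0.008,0.02],"rotation":[0,0,0],"grip":0},
    {"linear":[0.011,-0.008,0.02],"rotation":[0,0,0],"grip":0},
    {"linear":[0.0,0.0,0.0],"rotation":[0,0,0],"grip":0},
    {"linear":[0.0,0.0,0.0],"rotation":[0,0,0],"grip":0},
  ],
)

```text
time: 2.3
tool_pos: [591.3, -5.0, 115.1]
eef_rot: [[0.94, 0.342, -0.003], [0.341, -0.94, -0.012], [-0.007, 0.01, -1.0]]
contact_force: [0.5, 0.4, 0.9]
opening: 0.006
```

```bash
python3 - <<'E'
from m import *
f=grab('wrist','w2.png'); s=env.get_state(); print(s['tool_pos'],s['eef_rot'].round(3),s['contact_force'])
E
```

```text
[590.91939517  -5.16449066 115.16216775] [[ 0.94   0.341 -0.004]
 [ 0.341 -0.94  -0.012]
 [-0.008  0.01  -1.   ]] [ 0.39954063 -0.81929168  0.55553112]
```

View pics/w2.png

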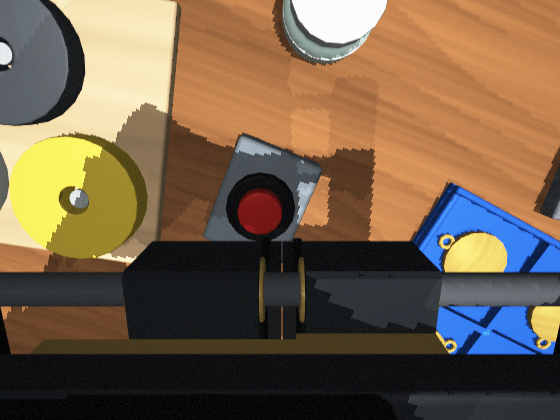

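The button top is at about (260,212). The closed fingers are just short of it, down-image.

```bash
python3 - <<'E'
from m import *
f=grab('wrist'); s=env.get_state(); R=s['eef_rot'];t=s['tool_pos']
b=ray(f,260,212,44); fe=ray(f,2,56,32)
print(b,fe,t,(R.T@(np.array([594,8,0])-t)).round(1),(R.T@(b-t)).round(1))
E
```

```text
[595.05711506   9.37939543  44.        ] [628.94344281 174.73222803  32.        ] [591.40783075  -5.15612021 115.961379  ] [  7.7 -12.7 115.8] [  8.8 -13.2  71.8]
```

play_rows(
  motion=[
    {"linear":[0.003,-0.004,0.006],"rotation":[0,0,0],"grip":0},
    {"linear":[0.003,-0.004,0.006],"rotation":[0,0,0],"grip":0},
    {"linear":[0.003,-0.004,0.006],"rotation":[0,0,0],"grip":0},
    {"linear":[0.001,-0.001,0.006],"rotation":[0,0,0],"grip":0},
    {"linear":[0.0,0.0,0.006],"rotation":[0,0,0],"grip":0},
    {"linear":[0.0,0.0,0.006],"rotation":[0,0,0],"grip":0},
    {"linear":[0.0,0.0,0.0],"rotation":[0,0,0],"grip":0},
    {"linear":[0.0,0.0,0.0],"rotation":[0,0,0],"grip":0},
  ],
)

```text
time: 3.07
tool_pos: [598.2, 8.3, 80.7]
eef_rot: [[0.941, 0.338, 0.005], [0.338, -0.941, -0.014], [-0.0, 0.015, -1.0]]
contact_force: [0.4, 0.6, -0.2]
opening: 0.002
```

play_rows(
  motion=[
    {"linear":[-0.003,0.0,0.004],"rotation":[0,0,0],"grip":0},
    {"linear":[0.0,0.0,0.004],"rotation":[0,0,0],"grip":0},
    {"linear":[0.0,0.0,0.004],"rotation":[0,0,0],"grip":0},
    {"linear":[0.0,0.0,0.003],"rotation":[0,0,0],"grip":0},
    {"linear":[0.0,0.0,0.003],"rotation":[0,0,0],"grip":0},
    {"linear":[0.0,0.0,0.003],"rotation":[0,0,0],"grip":0},
    {"linear":[0.0,0.0,0.003],"rotation":[0,0,0],"grip":0},
    {"linear":[0.0,0.0,0.002],"rotation":[0,0,0],"grip":0},
  ],
)

```text
time: 3.73
tool_pos: [595.6, 6.8, 60.4]
eef_rot: [[0.941, 0.338, 0.006], [0.338, -0.941, -0.015], [0.001, 0.016, -1.0]]
contact_force: [-3.9, -0.0, 8.9]
opening: 0.006
```

play_rows(
  motion=[
    {"linear":[0.0,0.0,0.002],"rotation":[0,0,0],"grip":0},
    {"linear":[0.0,0.0,0.002],"rotation":[0,0,0],"grip":0},
    {"linear":[0.0,0.0,0.002],"rotation":[0,0,0],"grip":0},
    {"linear":[0.0,0.0,0.002],"rotation":[0,0,0],"grip":0},
    {"linear":[0.0,0.0,0.002],"rotation":[0,0,0],"grip":0},
    {"linear":[0.0,0.0,0.002],"rotation":[0,0,0],"grip":0},
    {"linear":[0.0,0.0,0.002],"rotation":[0,0,0],"grip":0},
    {"linear":[0.0,0.0,0.002],"rotation":[0,0,0],"grip":0},
  ],
)

```text
time: 4.4
tool_pos: [595.5, 6.9, 60.3]
eef_rot: [[0.941, 0.34, 0.01], [0.34, -0.94, -0.017], [0.004, 0.019, -1.0]]
contact_force: [-4.3, 0.2, 14.3]
opening: 0.01
```

play_rows(
  motion=[
    {"linear":[0.0,0.0,-0.003],"rotation":[0,0,0],"grip":0},
    {"linear":[0.0,0.0,0.0],"rotation":[0,0,0],"grip":0},
    {"linear":[0.0,0.0,0.0],"rotation":[0,0,0],"grip":0},
    {"linear":[0.0,0.0,0.0],"rotation":[0,0,0],"grip":0},
    {"linear":[0.0,0.0,0.0],"rotation":[0,0,0],"grip":0},
    {"linear":[0.0,0.0,0.0],"rotation":[0,0,0],"grip":0},
    {"linear":[0.0,0.0,0.0],"rotation":[0,0,0],"grip":0},
    {"linear":[0.0,0.0,0.0],"rotation":[0,0,0],"grip":0},
  ],
)

```text
time: 5.07
tool_pos: [595.7, 6.9, 64.0]
eef_rot: [[0.94, 0.34, 0.011], [0.34, -0.94, -0.017], [0.004, 0.02, -1.0]]
contact_force: [-0.4, 0.2, 2.7]
opening: 0.002
```

play_rows(
  motion=[
    {"linear":[0.0,0.0,-0.012],"rotation":[0,0,0],"grip":0},
    {"linear":[0.0,0.0,-0.014],"rotation":[0,0,0],"grip":0},
    {"linear":[0.0,0.0,-0.014],"rotation":[0.02,-0.004,0],"grip":0},
    {"linear":[0.0,0.0,-0.014],"rotation":[0,0,0],"grip":0},
    {"linear":[0.0,0.0,-0.014],"rotation":[0,0,0],"grip":0},
    {"linear":[0.0,0.0,-0.014],"rotation":[0,0,0],"grip":0},
    {"linear":[0.0,0.0,-0.014],"rotation":[0,0,0],"grip":0},
    {"linear":[0.0,0.0,0.0],"rotation":[0,0,0],"grip":0},
  ],
)

```text
time: 5.73
tool_pos: [595.1, 7.3, 165.1]
eef_rot: [[0.94, 0.34, -0.002], [0.34, -0.94, 0.001], [-0.002, -0.002, -1.0]]
contact_force: [0.6, -0.0, 0.2]
opening: 0.005
```

```bash
python3 - <<'E'
from m import *
s=env.get_state(); R=s['eef_rot'];t=s['tool_pos']
print(t,R.round(3),(R.T@(np.array([504,-217,160])-t)).round(1))
E
```

```text
[595.11891298   7.28087215 165.13058269] [[ 0.94   0.34  -0.002]
 [ 0.34  -0.94   0.001]
 [-0.002 -0.002 -1.   ]] [-161.9  180.     5. ]
```

play_rows(
  motion=[
    {"linear":[-0.031,0.026,0.0],"rotation":[0,0,0],"grip":0},
    {"linear":[-0.031,0.026,0.0],"rotation":[0,0,0],"grip":0},
    {"linear":[-0.031,0.026,0.0],"rotation":[0,0,0],"grip":0},
    {"linear":[-0.031,0.026,0.0],"rotation":[0,0,0],"grip":0},
    {"linear":[-0.031,0.026,0.0],"rotation":[0,0,0],"grip":0},
    {"linear":[-0.031,0.026,0.0],"rotation":[0,0,0],"grip":0},
    {"linear":[-0.031,0.026,0.0],"rotation":[0,0,0],"grip":0},
    {"linear":[0.0,0.0,0.0],"rotation":[0,0,0],"grip":0},
  ],
)

```text
time: 6.4
tool_pos: [452.4, -245.0, 164.5]
eef_rot: [[0.937, 0.35, 0.008], [0.35, -0.937, -0.002], [0.007, 0.004, -1.0]]
contact_force: [0.2, -0.7, -0.3]
opening: 0.003
```

```bash
python3 - <<'E'
from m import *
f=grab('wrist','w3.png')
import pickle; s=env.get_state(); pickle.dump((f,s),open('w3.pkl','wb')); print(s['tool_pos'])
E
```

```text
[ 453.06525948 -242.42299654  164.35010471]
```

View pics/w3.png

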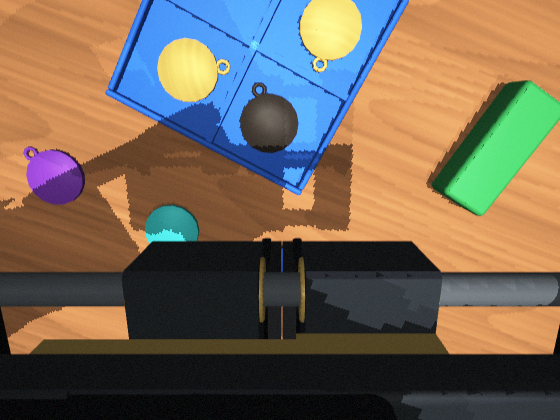

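The dull pendant is at (269,122) with its loop at (260,89). The bright pendants are at (187,69) and (331,27).

```bash
python3 - <<'E'
from m import *
import pickle
f,s=pickle.load(open('w3.pkl','rb'))
p=ray(f,269,122,15); print(p, ray(f,187,69,15), ray(f,331,27,15))
s=env.get_state(); R=s['eef_rot'];t=s['tool_pos']; p[2]=73
print(t,R.round(3),(R.T@(p-t)).round(1))
E
```

```text
[ 505.18932012 -215.49003804   15.        ] [ 520.02138284 -145.22743763   15.        ] [ 584.07215136 -234.63349936   15.        ]
[ 453.06525948 -242.42299654  164.35010471] [[ 0.937  0.35   0.007]
 [ 0.35  -0.937  0.001]
 [ 0.007  0.002 -1.   ]] [57.6 -7.2 91.8]
```

play_rows(
  motion=[
    {"linear":[0.008,-0.001,0.013],"rotation":[0,0,0],"grip":0},
    {"linear":[0.008,-0.001,0.013],"rotation":[0,0,0],"grip":0},
    {"linear":[0.008,-0.001,0.013],"rotation":[0,0,0],"grip":0},
    {"linear":[0.008,-0.001,0.013],"rotation":[0,0,0],"grip":0},
    {"linear":[0.008,-0.001,0.013],"rotation":[0,0,0],"grip":0},
    {"linear":[0.008,-0.001,0.013],"rotation":[0,0,0],"grip":0},
    {"linear":[0.008,-0.001,0.013],"rotation":[0,0,0],"grip":0},
    {"linear":[0.0,0.0,0.0],"rotation":[0,0,0],"grip":0},
  ],
)

```text
time: 7.12
tool_pos: [508.7, -206.4, 65.9]
eef_rot: [[0.935, 0.354, 0.006], [0.354, -0.935, 0.005], [0.007, -0.002, -1.0]]
contact_force: [-0.6, -0.6, 0.1]
opening: 0.003
```

play_rows(
  motion=[
    {"linear":[-0.006,0.006,-0.005],"rotation":[0,0,0],"grip":0},
    {"linear":[0,0,0],"rotation":[0,0,0],"grip":0},
    {"linear":[0,0,0],"rotation":[0,0,0],"grip":0},
    {"linear":[0,0,0],"rotation":[0,0,0],"grip":0},
    {"linear":[0,0,0],"rotation":[0,0,0],"grip":0},
    {"linear":[0,0,0],"rotation":[0,0,0],"grip":0},
    {"linear":[0,0,0],"rotation":[0,0,0],"grip":0},
    {"linear":[0,0,0],"rotation":[0,0,0],"grip":0},
  ],
)

```text
time: 7.78
tool_pos: [505.3, -212.4, 73.0]
eef_rot: [[0.934, 0.358, 0.006], [0.358, -0.934, 0.004], [0.007, -0.002, -1.0]]
contact_force: [-0.1, 0.2, -0.0]
opening: 0.007
```

play_rows(
  motion=[
    {"linear":[0,0,0],"rotation":[0,0,0],"grip":0},
    {"linear":[0,0,0],"rotation":[0,0,0],"grip":0},
    {"linear":[0,0,0],"rotation":[0,0,0],"grip":0},
    {"linear":[0,0,0],"rotation":[0,0,0],"grip":0},
    {"linear":[0,0,0],"rotation":[0,0,0],"grip":0},
    {"linear":[0,0,0],"rotation":[0,0,0],"grip":0},
    {"linear":[0,0,0],"rotation":[0,0,0],"grip":0},
    {"linear":[0,0,0],"rotation":[0,0,0],"grip":0},
  ],
)

```text
time: 8.45
tool_pos: [505.2, -212.8, 73.3]
eef_rot: [[0.934, 0.358, 0.007], [0.358, -0.934, 0.004], [0.008, -0.001, -1.0]]
contact_force: [-0.3, -0.3, 0.1]
opening: 0.005
```

play_rows(
  motion=[
    {"linear":[0,0,0],"rotation":[0,0,0],"grip":0},
    {"linear":[0,0,0],"rotation":[0,0,0],"grip":0},
    {"linear":[0,0,0],"rotation":[0,0,0],"grip":0},
    {"linear":[0,0,0],"rotation":[0,0,0],"grip":0},
    {"linear":[0,0,0],"rotation":[0,0,0],"grip":0},
    {"linear":[0,0,0],"rotation":[0,0,0],"grip":0},
    {"linear":[0,0,0],"rotation":[0,0,0],"grip":0},
    {"linear":[0,0,0],"rotation":[0,0,0],"grip":0},
  ],
)

```text
time: 9.12
tool_pos: [505.2, -212.6, 73.2]
eef_rot: [[0.934, 0.358, 0.006], [0.358, -0.934, 0.004], [0.007, -0.002, -1.0]]
contact_force: [-0.2, 0.3, 0.3]
opening: 0.008
```

play_rows(
  motion=[
    {"linear":[0,0,0],"rotation":[0,0,0],"grip":0},
    {"linear":[0,0,0],"rotation":[0,0,0],"grip":0},
    {"linear":[0,0,0],"rotation":[0,0,0],"grip":0},
    {"linear":[0,0,0],"rotation":[0,0,0],"grip":0},
    {"linear":[0,0,0],"rotation":[0,0,0],"grip":0},
    {"linear":[0,0,0],"rotation":[0,0,0],"grip":0},
    {"linear":[0,0,0],"rotation":[0,0,0],"grip":0},
    {"linear":[0,0,0],"rotation":[0,0,0],"grip":0},
  ],
)

```text
time: 9.78
tool_pos: [505.1, -212.7, 73.2]
eef_rot: [[0.934, 0.358, 0.006], [0.358, -0.934, 0.004], [0.007, -0.002, -1.0]]
contact_force: [-1.1, 0.7, -0.5]
opening: 0.007
```

```bash
python3 - <<'E'
from m import *
s=env.get_state(); R=s['eef_rot'];t=s['tool_pos']
print(s['time'],t,R.round(3),(R.T@(np.array([580,152,200])-t)).round(1)); grab('wrist','w4.png')
E
```

```text
9.7833 [ 505.14470523 -212.65896618   73.18737461] [[ 0.934  0.358  0.006]
 [ 0.358 -0.934  0.004]
 [ 0.007 -0.002 -1.   ]] [ 201.3 -313.9 -124.8]
```

View pics/w4.png

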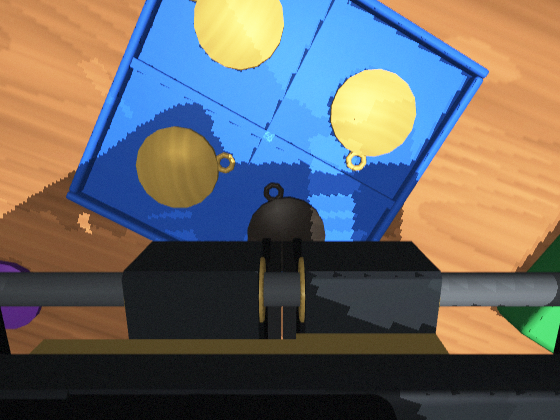

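The fingers are over the dull pendant, whose rim shows at (286,215) behind them, and they held there for over 2 s. Next I go up and across.

play_rows(
  motion=[
    {"linear":[0,0,-0.03],"rotation":[0,0,0],"grip":0},
    {"linear":[0,0,-0.035],"rotation":[0,0,0],"grip":0},
    {"linear":[0,0,-0.035],"rotation":[0,0,0],"grip":0},
    {"linear":[0.01,-0.015,-0.01],"rotation":[0,0,0],"grip":0},
    {"linear":[0.02,-0.031,0],"rotation":[0,0,0],"grip":0},
    {"linear":[0.02,-0.031,0],"rotation":[0,0,0],"grip":0},
    {"linear":[0.02,-0.031,0],"rotation":[0,0,0],"grip":0},
    {"linear":[0.02,-0.031,0],"rotation":[0,0,0],"grip":0},
  ],
)

```text
time: 10.5
tool_pos: [541.8, -54.7, 189.5]
eef_rot: [[0.939, 0.344, 0.01], [0.344, -0.939, 0.002], [0.01, 0.002, -1.0]]
contact_force: [-0.5, -0.5, 0.2]
opening: 0.006
```

play_rows(
  motion=[
    {"linear":[0.02,-0.031,0],"rotation":[0,0,0],"grip":0},
    {"linear":[0.02,-0.031,0],"rotation":[0,0,0],"grip":0},
    {"linear":[0.02,-0.031,0],"rotation":[0,0,0],"grip":0},
    {"linear":[0.02,-0.031,0],"rotation":[0,0,0],"grip":0},
    {"linear":[0.02,-0.031,0],"rotation":[0,0,0],"grip":0},
    {"linear":[0,0,0],"rotation":[0,0,0],"grip":0},
    {"linear":[0,0,0],"rotation":[0,0,0],"grip":0},
    {"linear":[0,0,0],"rotation":[0,0,0],"grip":0},
  ],
)

```text
time: 11.17
tool_pos: [582.9, 142.8, 191.1]
eef_rot: [[0.935, 0.353, 0.013], [0.353, -0.936, 0.004], [0.014, 0.001, -1.0]]
contact_force: [-0.3, -1.4, 0.8]
opening: 0.005
```

```bash
python3 - <<'E'
from m import *
import pickle
f=grab('wrist','w5.png'); s=env.get_state(); pickle.dump((f,s),open('w5.pkl','wb')); R=s['eef_rot'];t=s['tool_pos']
print(s['time'],t,R.round(3),(R.T@(np.array([628,172,90])-t)).round(1))
E
```

```text
11.2167 [582.67462725 142.18614127 191.01958067] [[ 0.936  0.352  0.013]
 [ 0.352 -0.936  0.004]
 [ 0.013  0.001 -1.   ]] [ 51.6 -12.  101.7]
```

View pics/w5.png

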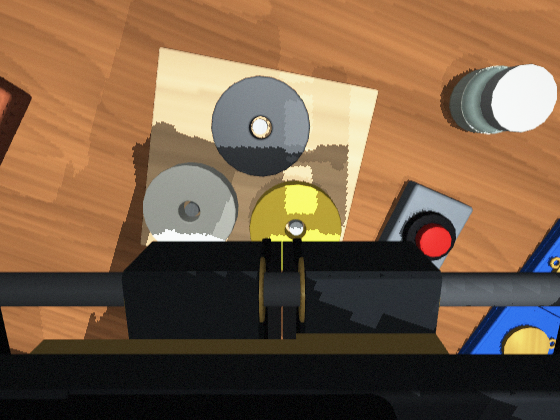

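The felt wheel's centre is at (261,125). The yellow wheel is at (296,225), the cotton wheel at (190,208), and the button is up at (435,242).

```bash
python3 - <<'E'
from m import *
import pickle
f,s=pickle.load(open('w5.pkl','rb'))
p=ray(f,261,124,32); print(p,ray(f,296,225,32),ray(f,190,208,32),ray(f,435,242,44))
s=env.get_state(); R=s['eef_rot'];t=s['tool_pos'];p[2]=90
print(t,(R.T@(p-t)).round(1))
E
```

```text
[632.39437306 178.96175466  32.        ] [563.59449073 122.27654637  32.        ] [546.02465566 211.52164889  32.        ] [593.86416617  10.63925771  44.        ]
[582.67462725 142.18614127 191.01958067] [ 58.1 -17.  101.8]
```

play_rows(
  motion=[
    {"linear":[0.018,-0.005,0],"rotation":[0,-0.013,0],"grip":0},
    {"linear":[0.018,-0.005,0],"rotation":[0,0,0],"grip":0},
    {"linear":[0.018,-0.005,0],"rotation":[0,0,0],"grip":0},
    {"linear":[0,0,0.018],"rotation":[0,0,0],"grip":0},
    {"linear":[0,0,0.018],"rotation":[0,0,0],"grip":0},
    {"linear":[0,0,0.018],"rotation":[0,0,0],"grip":0},
    {"linear":[0,0,0.018],"rotation":[0,0,0],"grip":0},
    {"linear":[0,0,0],"rotation":[0,0,0],"grip":0},
  ],
)

```text
time: 11.88
tool_pos: [630.2, 161.4, 118.0]
eef_rot: [[0.942, 0.335, -0.0], [0.335, -0.942, -0.003], [-0.001, 0.003, -1.0]]
contact_force: [-0.1, 0.2, -0.5]
opening: 0.003
```

play_rows(
  motion=[
    {"linear":[0.002,-0.006,0],"rotation":[0,0,0],"grip":0},
    {"linear":[0.002,-0.006,0.007],"rotation":[0,0,0],"grip":0},
    {"linear":[0,0,0.007],"rotation":[0,0,0],"grip":0},
    {"linear":[0,0,0.007],"rotation":[0,0,0],"grip":0},
    {"linear":[0,0,0.007],"rotation":[0,0,0],"grip":0},
    {"linear":[0,0,0],"rotation":[0,0,0],"grip":0},
    {"linear":[0,0,0],"rotation":[0,0,0],"grip":0},
    {"linear":[0,0,0],"rotation":[0,0,0],"grip":0},
  ],
)

```text
time: 12.55
tool_pos: [631.7, 171.4, 90.6]
eef_rot: [[0.944, 0.33, 0.003], [0.33, -0.944, -0.003], [0.002, 0.004, -1.0]]
contact_force: [-0.9, 0.5, 0.2]
opening: 0.005
```

play_rows(
  motion=[
    {"linear":[0,0,0],"rotation":[0,0,0],"grip":0},
    {"linear":[0,0,0],"rotation":[0,0,0],"grip":0},
    {"linear":[0,0,0],"rotation":[0,0,0],"grip":0},
    {"linear":[0,0,0],"rotation":[0,0,0],"grip":0},
    {"linear":[0,0,0],"rotation":[0,0,0],"grip":0},
    {"linear":[0,0,0],"rotation":[0,0,0],"grip":0},
    {"linear":[0,0,0],"rotation":[0,0,0],"grip":0},
    {"linear":[0,0,0],"rotation":[0,0,0],"grip":0},
  ],
)

```text
time: 13.22
tool_pos: [632.7, 171.7, 92.3]
eef_rot: [[0.944, 0.33, 0.007], [0.33, -0.944, -0.003], [0.005, 0.005, -1.0]]
contact_force: [0.7, -0.2, 0.5]
opening: 0.01
```

```bash
python3 - <<'E'
from m import *
grab('side','s6.png'); s=env.get_state(); print(s['time'],s['tool_pos'],s['contact_force'])
E
```

```text
13.2667 [632.71204521 171.69130634  92.32299372] [ 0.19527334 -0.96197825 -0.59875673]
```

View pics/s6.png

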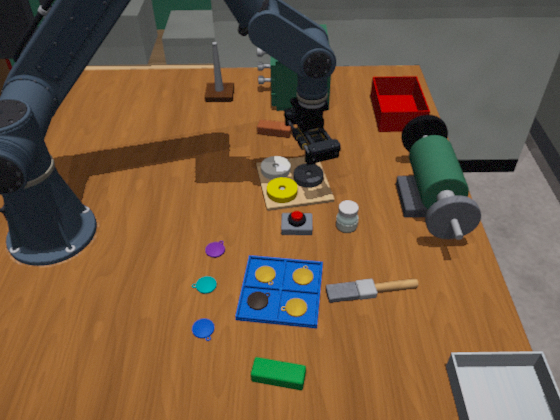

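The fingers are above the felt wheel at (308,175). Everything else is where it began, the button is up at (297,217), and about 1.2 s has passed in the pose.

```bash
python3 -c "
from bench import env
env.close_job(); print(env.get_state()['tool_pos'])"
```

```text
the job is handed in; nothing more can be done
the job is handed in; nothing more can be done
```

I pressed the call button, pointed at the dull pendant for over two seconds, moved to the felt wheel, and handed the job in at about 13.3 s while still pointing at it. No verdict was reported.

- **Button:** The closed fingers pressed it to a hard stop at 14 N, with the fingertips at about 38 mm. It still pushed back with 2.7 N after I rose about 3.7 mm, so it had travelled down. I could not read the joint value directly. Later pictures show it standing up.
- **Dull pendant:** I measured it at (505, -215) mm. I held the TCP at (505, -213, 73) mm from about 7.2 s to 9.8 s, with the fingertips about 36 mm above its top.
- **Felt wheel:** I finished with the TCP at (633, 172, 92) mm, fingertips about 38 mm above the wheel. My measurements of its centre disagreed, from about (628, 172) to (632, 179) mm. All of those lie well inside the 30 mm tolerance.
- **Last checks:** Away from the button, the force readings at each stop stayed at noise level, about 1 N. That is coarser than the 0.3 N limit, so they cannot rule out a light touch. By eye, the last side picture shows every loose thing where it began.

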